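# Sweep the stone sample and hold the surface gauge on its mark

### The job

Pick up the orange-handled scraper block and with it (not with the fingers) sweep all three stone chips off the brown slab onto the bench, then stand the scraper on the bench again, on its rubber base, and let go of it. Next take the yellow gauge out of its stand and hold it upright with its foot in the white ring on the slab, the long side of its body along the white line, pressed gently until the spring foot is about half way in and never bottomed hard; finish holding it just so in the gripper. Leave everything else on the bench where it is.

Things in the scene. Friction and masses are not known exactly. Their poses are not given: they have to be found in the camera images.
- slab: brown stone slab, 200 x 180 mm (its x, y), fixed to the bench; origin at the centre of its underside, its top 30 mm above that. Turned by up to 20 degrees on the bench
- mark: white ring printed on the slab's top, 25 mm inside and 31 mm outside diameter, with a 4 mm wide white line running out 38 mm each way from the centre (no line inside the ring). Origin at the ring's centre on the slab's top surface; x runs along the line, z is up. Flat: nothing to bump into. Turned relative to the slab; chips may lie on it
- chip1: loose cream stone chip, 24 x 20 x 10 mm (x, y, z), 13 g, origin at the centre of its underside; lies flat on the slab at the start, within 55 mm of the slab's centre in the slab's x and 50 mm in its y
- chip2: loose cream stone chip, 24 x 20 x 10 mm (x, y, z), 13 g, origin at the centre of its underside; lies flat on the slab at the start, within 55 mm of the slab's centre in the slab's x and 50 mm in its y
- chip3: loose cream stone chip, 24 x 20 x 10 mm (x, y, z), 13 g, origin at the centre of its underside; lies flat on the slab at the start, within 55 mm of the slab's centre in the slab's x and 50 mm in its y
- scraper: scraper block, 180 g, standing on its black rubber base, 28 x 130 x 22 mm (x, y, z); on it an orange handle 22 mm thick (x), 100 mm long (y), from 22 to 68 mm height. Origin at the centre of its underside. Grip the handle across its thickness (closing along x); it sweeps along x. Stands left or right of the slab, the gauge's stand on the other side
- stand: grey block 84 x 84 x 55 mm fixed to the bench with a 20 mm square hole in its centre for the gauge's nose; origin at the centre of its underside
- gauge: yellow hand gauge, 250 g, upright in its stand; origin at the bottom of its foot with the spring relaxed, 10 mm above the bench in the stand; z up. Body 48 x 28 mm (x, y; x is the long side), from 45 to 125 mm above the origin; grip it across the 28 mm (closing along y), about 90 mm up. Below it a 16 mm square nose from 18 to 45 mm, with 2 mm play in the stand's hole; lift 50 mm to clear
- gauge_foot (a point): centre of the underside of the gauge's spring foot, a dark disc 14 mm across at the gauge's lower end
- plunger (a joint): how far the spring foot is pushed into the gauge, m: 0 hanging free, 0.014 bottomed; the spring gives 0.4 N per mm, so about 3 N half way in (0.007)
- spray_bottle: white trigger spray bottle with a green band, 76 mm across, about 215 mm tall, origin at the centre of its underside; leave it alone
- sealer_bottle: white bottle with a green label, 70 mm across, 190 mm tall, origin at the centre of its underside; leave it alone
- pad_stack: stack of dark red polishing pads, 100 mm across, 23 mm high, origin at the centre of its underside; leave it alone
- loose_pad: single dark red polishing pad lying flat, 80 mm across, 7 mm thick, origin at the centre of its underside; leave it alone
- paste_jar: small white jar with a black cap, 56 mm across, 55 mm tall, origin at the centre of its underside; leave it alone
- polish_block: black and blue hand polishing block, 55 x 90 x 26 mm (x, y, z), origin at the centre of its underside; leave it alone
- straightedge: dark steel straightedge 280 mm long (its x), 26 mm wide, with a black bow handle to 37 mm high, origin at the centre of its underside; leave it alone
Mind the look-alikes: they are no part of the job. Of the things that look like the scraper, take the one that is farthest from the robot's base at the start.

How it is judged:
By the outcome, as a careful person would: the job done as asked, in the order asked, and still so for the second after the job is handed in, while the arm keeps its last pose, push and grip.
It also fails if it takes over 72 s, if anything falls off the work surface, if the arm or the gripper's body presses on something with over 40 N, if the wrist force passes 120 N, or if a joint passes its speed limit or range.

### The arm

A 6-joint arm with a two-finger parallel gripper is mounted at the origin on the work surface. World frame = base frame: x ahead of the robot, y to its left, z up, the work surface at z = 0. Lengths are in m, angles in rad, forces in N, time in s.
With the tool pointing down it reaches from about 0.275 to 0.825 m from the base axis. Payload 4.9 kg.
Tool frame: the origin (TCP) lies midway between the tips of the shut fingers; the grasp point (between the pads) lies 19 mm behind it (bot.grip_depth is the distance from the TCP to the grasp point, in m); z points along the fingers, y is the line along which they close (so a half turn about z gives the same grasp; the last joint's range is limited). The gripper opens to 85 mm and grips with 20 to 120 N. Pads are 22 mm wide; open, the fingers measure 114 mm over their backs; the gripper's body (76 mm by 85 mm) begins 54 mm behind the grasp point. The pads swing forward as they close: fully open they stand 13 mm farther back than shut.
Start: joints at [-1.37, 0.326, -0.193, 1.052, 0, 1.437], TCP at [0.181, -0.519, 0.231] pointing down, gripper open.
Joint ranges: [-2.65, 2.65], [-0.97, 1.79], [-1.3, 1.35], [-1.93, 2.1], [-1.47, 1.37], [-3.14, 3.14]. Speed limits (rad/s): [2.57, 2.57, 3.14, 3.14, 3.14, 3.14].

### API

Orientations are given as a unit quaternion [w, x, y, z].
In Python, from cell import bot gives the robot as it stands. Calls block until the motion is done:
- bot.move_pose(position, orientation): joint-space move of the TCP to a pose.
- bot.move_linear(position, speed=0.15, rotation=None, until_force=None): straight line of the TCP; rotation=None keeps the orientation; speed is the mean speed in m/s. With until_force (N) it stops when the force on the tool has changed by that much, and returns True; else False.
- bot.goto_joints(angles): joint-space move.
- bot.set_gripper(opening, grasp_force=None): opening from 0.0 (shut) to 1.0 (fully open); grasp_force is the grip in N (None keeps the last); returns when the fingers have stopped.
- bot.wait(seconds).
- bot.solve_ik(position, orientation): joint angles nearest the present ones, or None.
- bot.camera(name): name is "scene" or "top" or "wrist"; returns the picture (480x640x3 uint8, red, green, blue); there is no depth.
- bot.calibration(name): a dict with "mtx" (3x3 intrinsics, pixels), "extrinsics" (4x4, takes a point from world to camera coordinates); the wrist camera has in their place "hand_eye" (4x4, takes a point from camera to tool coordinates, whose origin is the TCP and whose axes are the flange's). Camera axes: x right, y down, z forward; pixel columns grow to the right and rows downward; lengths in m; the calibration is good to about 2 mm. The wrist camera is an equidistant fisheye: a pixel r from the principal point sees the ray r / f radians off the axis. A picture is of the moment at which its call begins: read the wrist's pose just before it. calibration takes no time and is no camera call.
A pose or a line that the arm cannot do raises bot.PlanningError and nothing moves.
- bot.close_job(): hands the job in; it is judged then, once.
Trained networks look in the newest picture that a camera, given by its name, has taken for a name from the list of things; names that differ only in an ending like _2 or _b are one class to them, and where a whole thing is asked for, a point or a joint stands for the part that bears it (a point fixed in the world has none). Each returns a list of dicts, best first, with "confidence" (0 to 1); they miss things now and then, are a little off and sometimes report something else, mostly with a low value. They report only what shows in the picture. A call takes as long as a camera call. They do not tell look-alikes from the thing itself.
- bot.search_frame(camera, thing): "bbox" ([left, top, width, height] in pixels, round what is visible of it).
Readings, each from a call of its own:
- bot.read_clock(): time.
- bot.read_joint_positions(): joint angles.
- bot.read_joint_vel(): joint speeds.
- bot.read_joint_efforts(): joint torques, N m.
- bot.read_position(): TCP position.
- bot.read_tool_rot(): TCP orientation.
- bot.read_ft_force(): force on the tool from outside, world axes, zero at the start.
- bot.read_moment(): the same for the moment, N m.
- bot.read_gripper_width(): opening from 0.0 (shut) to 1.0 (fully open).
- bot.read_finger_force(): force on a finger pad.
Only numpy, scipy, OpenCV 4.12 (cv2) and the standard library are available. Lean on these libraries where they do the work, as an engineer would, in place of code of your own. Each camera call takes 0.05 s, during which the arm holds its last target. There are 200 camera calls.

## Working session

There is one attempt and no reset: what is moved stays moved. The work goes in short steps, each a Python script; the robot and the scene stay as the last script left them, time stands still between calls to the robot, and variables do not carry over. Pictures are saved under pics/ and viewed, at most 12 in all, crops included, and the job is handed in when it is done.

```bash
mkdir -p pics; python3 - <<'E'
from cell import bot
import cv2,numpy as np
for c in ("top","scene"):
    im=bot.camera(c); cv2.imwrite(f"pics/{c}0.png",im[:,:,::-1])
    k=bot.calibration(c); print(c,np.round(k["mtx"],1).tolist(),np.round(k["extrinsics"],4).tolist())
    for t in ("slab","scraper","gauge","stand","chip1","mark"):
        print(t,[(np.round(d["bbox"]).astype(int).tolist(),round(d["confidence"],2)) for d in bot.search_frame(c,t)][:5])
print(bot.read_clock(), bot.calibration("wrist"),bot.read_tool_rot())
E
```

```text
top [[489.7, 0.0, 319.9], [0.0, 489.7, 236.1], [0.0, 0.0, 1.0]] [[-0.0147, -0.9999, 0.0083, 0.0093], [-0.9973, 0.014, -0.0725, 0.5262], [0.0723, -0.0093, -0.9973, 1.2714], [0.0, 0.0, 0.0, 1.0]]
slab [([273, 198, 71, 77], 0.84)]
scraper [([177, 309, 23, 48], 0.89), ([366, 300, 49, 26], 0.69), ([197, 241, 53, 23], 0.61)]
gauge [([422, 244, 17, 24], 0.54), ([113, 177, 50, 36], 0.43)]
stand [([478, 216, 9, 101], 0.74), ([408, 237, 38, 36], 0.57)]
chip1 [([305, 229, 10, 8], 0.63), ([293, 226, 9, 12], 0.56), ([232, 140, 22, 24], 0.56)]
mark [([301, 230, 9, 22], 0.42)]
scene [[588.3, 0.0, 315.7], [0.0, 588.3, 241.5], [0.0, 0.0, 1.0]] [[0.7206, 0.6933, 0.0063, -0.3672], [0.5403, -0.5558, -0.6318, -0.2482], [-0.4345, 0.4587, -0.7751, 1.5506], [0.0, 0.0, 0.0, 1.0]]
slab [([270, 202, 121, 96], 0.58)]
scraper [([354, 165, 52, 42], 0.89), ([174, 226, 58, 41], 0.84), ([322, 111, 35, 41], 0.56)]
gauge [([188, 272, 30, 39], 0.6), ([175, 288, 64, 54], 0.33)]
stand [([176, 290, 64, 56], 0.98)]
chip1 [([185, 272, 33, 42], 0.64), ([341, 231, 13, 12], 0.43)]
mark []
0.7 {'mtx': array([[371.64829954,   0.        , 325.08810992],
       [  0.        , 371.64829954, 241.9865213 ],
       [  0.        ,   0.        ,   1.        ]]), 'hand_eye': array([[ 5.08116374e-04, -9.60159458e-01, -2.79452244e-01,
         7.06824950e-02],
       [ 9.99999456e-01,  7.42424610e-04, -7.32611450e-04,
        -3.26766209e-04],
       [ 9.10896036e-04, -2.79451720e-01,  9.60159313e-01,
        -1.42482242e-01],
       [ 0.00000000e+00,  0.00000000e+00,  0.00000000e+00,
         1.00000000e+00]])} [ 7.38418742e-06  9.86023095e-01  1.66608694e-01 -2.31736992e-06]
```

View pics/top0.png

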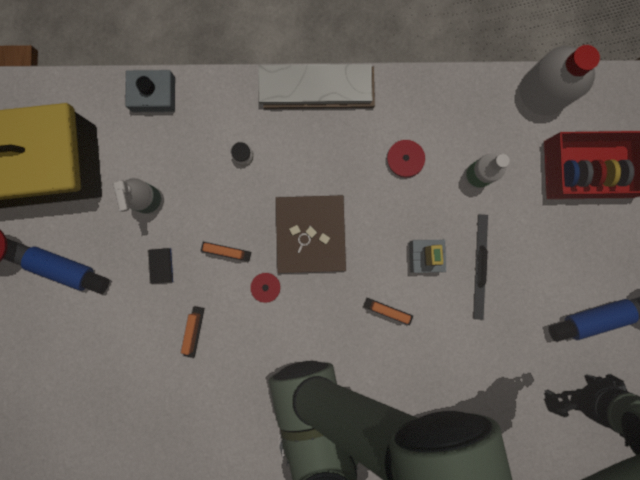

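View pics/scene0.png

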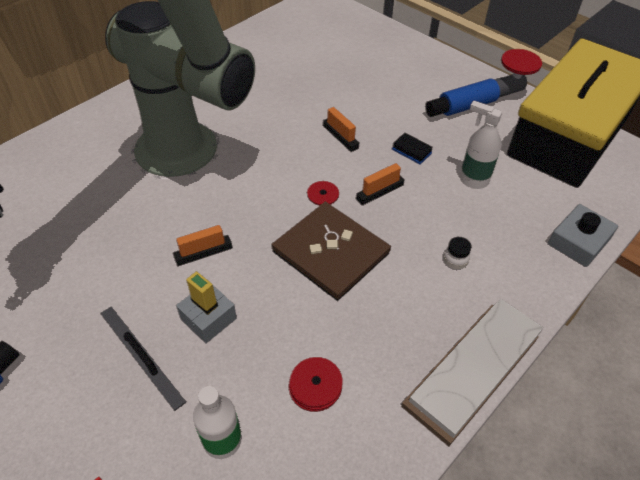

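```bash
cat > h.py <<'E'
from cell import bot
import cv2,numpy as np
from scipy.spatial.transform import Rotation as Rn
def quat(a):  # tool down, closing axis (tool y) along angle a
    c,s=np.cos(a),np.sin(a)
    q=Rn.from_matrix(np.array([[-s,c,0],[c,s,0],[0,0,-1]])).as_quat()
    return [q[3],q[0],q[1],q[2]]
def toolT():
    q=bot.read_tool_rot(); T=np.eye(4); T[:3,:3]=Rn.from_quat([q[1],q[2],q[3],q[0]]).as_matrix(); T[:3,3]=bot.read_position(); return T
def proj(cam,P,T=None):
    k=bot.calibration(cam); K=k["mtx"]; P=np.asarray(P,float)
    E=k["extrinsics"] if cam!="wrist" else np.linalg.inv(T@k["hand_eye"])
    p=P@E[:3,:3].T+E[:3,3]
    if cam!="wrist": xy=p[...,:2]/p[...,2:]
    else:
        r=np.linalg.norm(p[...,:2],axis=-1,keepdims=True); xy=p[...,:2]/np.maximum(r,1e-9)*np.arctan2(r,p[...,2:])
    return xy*[K[0,0],K[1,1]]+[K[0,2],K[1,2]]
def ortho(im,cam,z,x,y,mm,T=None):
    """up=+x, left=+y; pixel (r,c) -> X=x[1]-r*mm, Y=y[1]-c*mm"""
    X=np.arange(x[1],x[0],-mm); Y=np.arange(y[1],y[0],-mm)
    P=np.stack(np.broadcast_arrays(X[:,None],Y[None],z),-1)
    m=proj(cam,P,T).astype(np.float32)
    return cv2.remap(im,m[...,0],m[...,1],cv2.INTER_LINEAR)
def snap(name=None):
    T=toolT(); im=bot.camera("wrist"); 
    if name: cv2.imwrite(f"pics/{name}.png",im[:,:,::-1]); np.save(f"pics/{name}.npy",T)
    return im,T
def rects(o,mask,x1,y1,mm,amin):
    """oriented rects of mask blobs -> (X,Y,long-axis angle,L,W), m"""
    out=[]
    for c in cv2.findContours(mask.astype(np.uint8),cv2.RETR_EXTERNAL,cv2.CHAIN_APPROX_NONE)[0]:
        if cv2.contourArea(c)*mm*mm<amin: continue
        b=cv2.boxPoints(cv2.minAreaRect(c)); b=np.stack([x1-b[:,1]*mm,y1-b[:,0]*mm],1)
        e=[b[1]-b[0],b[2]-b[1]]; e.sort(key=np.linalg.norm)
        out.append((*b.mean(0),np.arctan2(e[1][1],e[1][0])%np.pi,np.linalg.norm(e[1]),np.linalg.norm(e[0])))
    return out
def hsv(o): return cv2.cvtColor(o,cv2.COLOR_RGB2HSV).astype(int)
E
python3 - <<'E'
from h import *
np.set_printoptions(precision=4,suppress=True)
im=cv2.imread("pics/top0.png")[:,:,::-1].copy()
mm=.001;x=(.1,.9);y=(-.5,.5)
for z,lo,hi,n in((.068,5,16,"orange"),(.135,20,32,"yellow")):
    o=ortho(im,"top",z,x,y,mm);H=hsv(o)
    m=(H[...,0]>=lo)&(H[...,0]<=hi)&(H[...,1]>150)&(H[...,2]>60)
    for r in rects(o,m,x[1],y[1],mm,1e-4): print(n,np.array(r),np.hypot(r[0],r[1]))
o=ortho(im,"top",.03,x,y,mm);H=hsv(o)
m=(H[...,2]<90)&(H[...,1]>60)&(H[...,0]<20)
for r in rects(o,m,x[1],y[1],mm,1e-2): print("slab",np.array(r))
bot.move_pose([.40,.02,.33],quat(np.pi/2)); print(bot.read_clock(),bot.read_joint_positions())
snap("w1"); snap()
for t in("chip1","mark","scraper","gauge","stand"): print(t,[(np.round(d["bbox"]).astype(int).tolist(),round(d["confidence"],2)) for d in bot.search_frame("wrist",t)][:5])
E
```

```text
orange [0.2835 0.3325 2.9469 0.0969 0.0178] 0.4369623
orange [ 0.3282 -0.1731  1.176   0.0962  0.0183] 0.37105724
orange [0.4901 0.25   1.3455 0.0968 0.0185] 0.5501921
slab [0.5324 0.0273 0.0175 0.1971 0.1763]
2.8167 [-0.1359 -0.0098 -0.3456  1.2352 -0.0002 -0.1347]
chip1 [([288, 275, 30, 29], 0.84), ([354, 292, 20, 24], 0.67), ([318, 288, 23, 26], 0.57)]
mark [([332, 262, 30, 35], 0.69)]
scraper [([534, 71, 51, 92], 0.95), ([447, 239, 94, 50], 0.9), ([122, 118, 103, 50], 0.73), ([317, 291, 26, 23], 0.63)]
gauge [([62, 239, 50, 58], 0.57)]
stand [([76, 218, 78, 65], 0.78), ([258, 218, 142, 146], 0.48), ([330, 265, 27, 27], 0.28)]
```

View pics/w1.png

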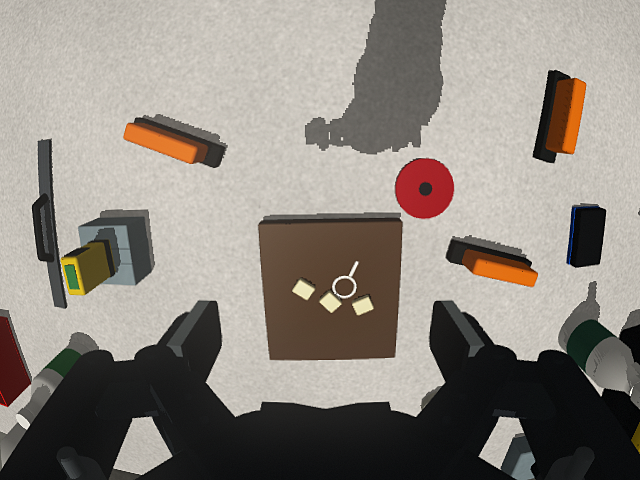

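```bash
python3 - <<'E'
from h import *
np.set_printoptions(precision=4,suppress=True)
im=cv2.imread("pics/w1.png")[:,:,::-1].copy();T=np.load("pics/w1.npy")
mm=.0005;x=(.2,.7);y=(-.45,.45)
def run(z,f,amin,n,cam="wrist",im=im,mm=mm):
    o=ortho(im,cam,z,x,y,mm,T);H=hsv(o);m=f(H)
    for r in rects(o,m,x[1],y[1],mm,amin): print(n,cam,np.array(r))
    return o
chip=lambda H:(H[...,2]>150)&(H[...,1]>35)&(H[...,1]<120)&(H[...,0]>15)&(H[...,0]<40)
run(.068,lambda H:(H[...,0]>=5)&(H[...,0]<=16)&(H[...,1]>150)&(H[...,2]>190),1e-4,"orange")
run(.03,lambda H:(H[...,2]<110)&(H[...,1]>60)&(H[...,0]<20),1e-2,"slab")
run(.04,chip,1e-4,"chip")
run(.135,lambda H:(H[...,0]>=18)&(H[...,0]<=34)&(H[...,1]>150)&(H[...,2]>170),1e-4,"yellow")
top=cv2.imread("pics/top0.png")[:,:,::-1].copy()
o=run(.135,lambda H:(H[...,0]>=18)&(H[...,0]<=40)&(H[...,1]>100)&(H[...,2]>60),1e-4,"yellow","top",top)
g=ortho(im,"wrist",.135,(.38,.58),(-.35,-.2),.0005,T)
s=ortho(im,"wrist",.03,(.42,.65),(-.08,.14),.0005,T)
st=ortho(im,"wrist",.055,(.38,.58),(-.38,-.18),.0005,T)
h=max(a.shape[0] for a in(g,s,st)); c=np.hstack([cv2.copyMakeBorder(a,0,h-a.shape[0],0,4,cv2.BORDER_CONSTANT) for a in(s,g)])
cv2.imwrite("pics/o1.png",c[:,:,::-1]); print(c.shape)
# camera centre
print((T@bot.calibration("wrist")["hand_eye"])[:3,3])
E
```

```text
orange wrist [0.2806 0.3343 2.9426 0.0969 0.0196]
orange wrist [ 0.3266 -0.1727  1.1849  0.0968  0.0193]
orange wrist [0.488  0.2506 1.3473 0.0972 0.0194]
slab wrist [0.5284 0.0278 0.0176 0.2023 0.1787]
chip wrist [ 0.5169 -0.0081  0.9828  0.0236  0.0196]
chip wrist [0.5344 0.0261 0.7854 0.0233 0.0194]
chip wrist [0.54   0.0682 2.0055 0.0237 0.0197]
yellow wrist [ 0.4681 -0.2752  0.0454  0.0456  0.026 ]
yellow top [ 0.4694 -0.27    0.037   0.0468  0.0386]
(461, 749, 3)
[0.3294 0.0199 0.4724]
```

View pics/o1.png

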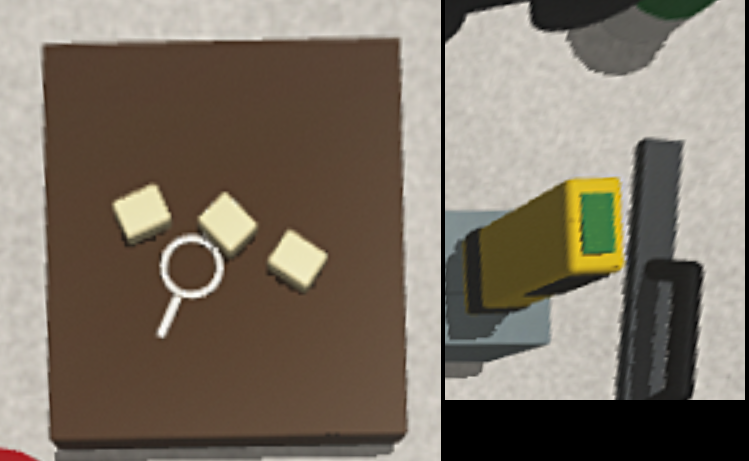

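The slab is centred near (0.530, 0.027). The ring is at about (0.517, 0.044), with its line at about -24°. The chips lie at y from -0.02 to 0.08, which fits within one blade-width sweep towards +x. The farthest scraper from the base is at (0.489, 0.250).

```bash
python3 - <<'E'
from h import *
np.set_printoptions(precision=3,suppress=True)
a=1.3465-np.pi/2
for k in(0,np.pi,-np.pi):
    print(k,bot.solve_ik([.489,.25,.03],quat(a+k)),bot.solve_ik([.645,.03,.07],quat(.0175+k)))
try:
    bot.move_pose([.489,.2503,.13],quat(a))
    print(bot.read_clock(),bot.read_joint_positions())
    im,T=snap("w2")
    x=(.4,.58);y=(.15,.35);mm=.0005
    o=ortho(im,"wrist",.068,x,y,mm,T);H=hsv(o)
    for r in rects(o,(H[...,0]>=5)&(H[...,0]<=16)&(H[...,1]>150)&(H[...,2]>150),x[1],y[1],mm,1e-4):print(np.array(r))
except bot.PlanningError as e: print(e)
E
```

```text
0 [ 0.338  0.541 -0.439  0.591  0.     2.133] [-0.068  0.636 -0.126  0.808  0.     1.486]
3.141592653589793 [ 0.338  0.541 -0.439  0.591  0.    -1.008] [-0.068  0.636 -0.126  0.808  0.    -1.656]
-3.141592653589793 [ 0.338  0.541 -0.439  0.591  0.    -1.008] [-0.068  0.636 -0.126  0.808  0.    -1.656]
5.125 [ 0.338  0.413 -0.341  0.816 -0.     2.133]
[0.483 0.225 1.351 0.042 0.021]
[0.497 0.288 1.347 0.023 0.02 ]
```

```bash
python3 - <<'E'
from h import *
np.set_printoptions(precision=3,suppress=True)
bot.move_linear([.489,.251,.031],speed=.12,until_force=8) and print("contact!")
bot.set_gripper(0.0,grasp_force=60)
print(bot.read_position(),bot.read_gripper_width(),bot.read_finger_force(),bot.read_clock())
f0=bot.read_ft_force()
bot.move_linear([.489,.251,.12],speed=.15)
print("df",bot.read_ft_force()-f0,bot.read_gripper_width())
bot.move_pose([.462,.029,.12],quat(.0175))
print(bot.read_clock(),bot.read_position())
im=bot.camera("scene"); cv2.imwrite("pics/s1.png",cv2.resize(im[80:340,160:460],None,fx=2,fy=2)[:,:,::-1])
E
```

```text
[0.489 0.251 0.031] 0.25022581785437203 59.76648509502411 6.75
df [-0.91  -1.196 -5.34 ] 0.25091088052177435
8.3833 [0.462 0.029 0.12 ]
```

View pics/s1.png

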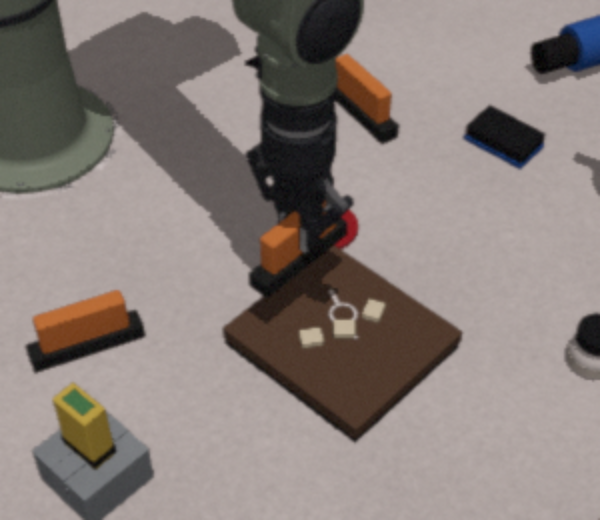

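The scraper is held level with its blade along y, and the chips sit in front of it at about (312,337), (345,327) and (374,310) in this crop. Next is the sweep.

```bash
python3 - <<'E'
from h import *
np.set_printoptions(precision=3,suppress=True)
print(bot.move_linear([.462,.029,.0625],speed=.08,until_force=6),bot.read_position())
f0=bot.read_ft_force()
s=.0175;d=.183
print(bot.move_linear([.462+d,.029+s*d,.0625],speed=.10),bot.read_ft_force()-f0)
bot.move_linear([.645,.032,.14],speed=.2)
bot.move_pose([.45,.03,.25],quat(.0175))
print(bot.read_clock(),bot.read_gripper_width())
im=bot.camera("scene"); cv2.imwrite("pics/s2.png",cv2.resize(im[130:370,190:490],None,fx=2,fy=2)[:,:,::-1])
E
```

```text
True [0.461 0.03  0.061]
False [ 0.006 -0.529 -8.044]
12.625 0.253087436420124
```

View pics/s2.png

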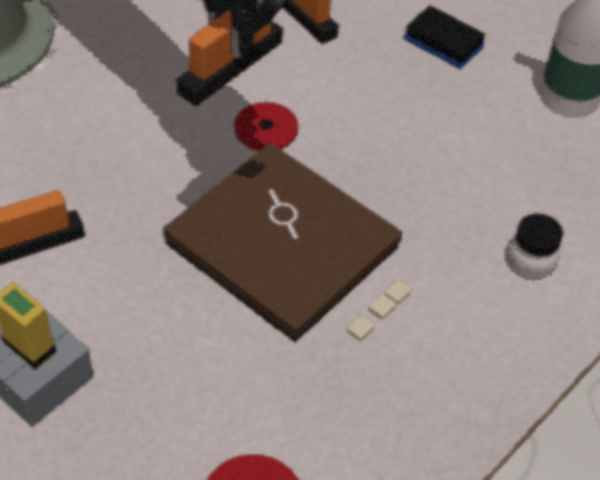

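All three chips lie on the bench beyond the slab, at about (360,328), (382,306) and (397,291), and the mark is clear. I'll put the scraper back where it stood.

```bash
python3 - <<'E'
from h import *
np.set_printoptions(precision=3,suppress=True)
a=1.348-np.pi/2
bot.move_pose([.489,.251,.12],quat(a))
bot.move_linear([.489,.251,.040],speed=.15)
bot.wait(.2)
print(bot.move_linear([.489,.251,.027],speed=.03,until_force=4),bot.read_position())
bot.set_gripper(.55); bot.wait(.2)
bot.move_linear([.489,.251,.15],speed=.15)
bot.set_gripper(1.0)
print(bot.read_clock())
# close view of the mark
bot.move_pose([.50,.044,.25],quat(np.pi/2-.42)); bot.wait(.2)
im,T=snap("w3"); print(bot.read_clock())
x=(.40,.60);y=(-.05,.14);mm=.00025
o=ortho(im,"wrist",.03,x,y,mm,T);cv2.imwrite("pics/o3.png",cv2.resize(o,None,fx=.7,fy=.7)[:,:,::-1])
H=hsv(o);m=(H[...,1]<60)&(H[...,2]>150)
sl=(slice(200,460),slice(240,520))  # around expected mark (row 332,col 384)
mk=np.zeros(m.shape,np.uint8);mk[sl]=m[sl]
for r in rects(o,mk,x[1],y[1],mm,5e-5):print(np.array(r))
im=bot.camera("scene"); s=im[110:260,330:480]
cv2.imwrite("pics/s3.png",cv2.resize(s,None,fx=2.5,fy=2.5)[:,:,::-1])
a=cv2.resize(o,(400,420));b=cv2.resize(s,(375,420));cv2.imwrite("pics/c3.png",np.hstack([a,b])[:,:,::-1])
E
```

```text
True [0.489 0.251 0.031]
16.925
18.7333
[0.518 0.044 3.103 0.066 0.032]
```

View pics/c3.png

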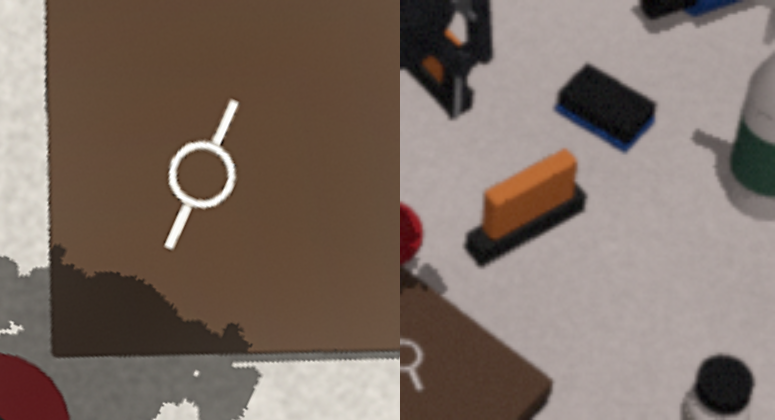

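```bash
python3 - <<'E'
from h import *
np.set_printoptions(precision=4,suppress=True)
im=cv2.imread("pics/w3.png")[:,:,::-1].copy();T=np.load("pics/w3.npy")
x=(.46,.58);y=(-.02,.11);mm=.00025
o=ortho(im,"wrist",.03,x,y,mm,T);H=hsv(o);m=((H[...,1]<60)&(H[...,2]>150)).astype(np.uint8)
n,lab,st,cen=cv2.connectedComponentsWithStats(m)
for i in range(1,n):
    if st[i,4]>500:
        p=np.argwhere(lab==i)*mm; p=np.stack([x[1]-p[:,0],y[1]-p[:,1]],1);c=p.mean(0)
        b=(p.max(0)+p.min(0))/2
        w=np.linalg.eigh(np.cov((p-c).T))[1][:,1]; print("mark",c,b,np.arctan2(w[1],w[0]),np.ptp((p-c)@w),st[i,4]*mm*mm)
bot.move_pose([.452,-.275,.355],quat(np.pi/2+.045)); bot.wait(.2)
im,T=snap("w4"); print(bot.read_clock(),bot.read_joint_positions())
x=(.40,.54);y=(-.35,-.20)
o=ortho(im,"wrist",.135,x,y,mm,T);H=hsv(o)
for v in(150,170,190):
    for r in rects(o,(H[...,0]>=18)&(H[...,0]<=34)&(H[...,1]>150)&(H[...,2]>v),x[1],y[1],mm,1e-4):print(v,np.array(r))
cv2.imwrite("pics/o4.png",o[:,:,::-1])
E
```

```text
mark [0.5166 0.0444] [0.5171 0.0444] 2.718362090268618 0.07729696005792683 0.0005412500000000001
20.3167 [-0.6845  0.2367 -0.0014  1.3332  0.0001 -0.731 ]
150 [ 0.4683 -0.2764  0.0413  0.0467  0.0267]
170 [ 0.4685 -0.2765  0.0387  0.0462  0.026 ]
190 [ 0.4685 -0.2766  0.0339  0.0453  0.0253]
```

View pics/o4.png

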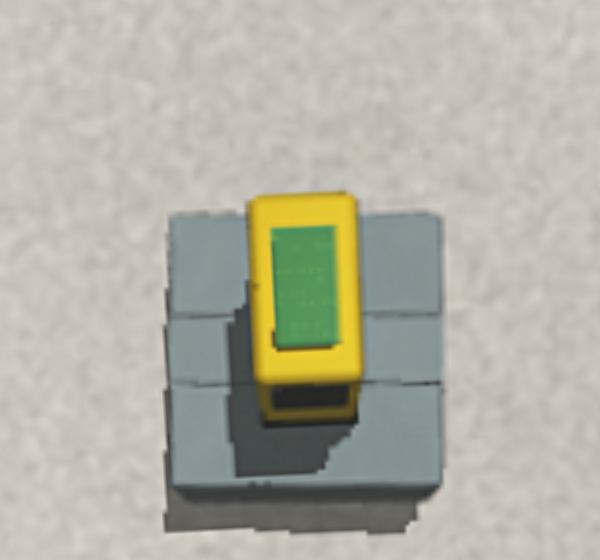

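```bash
python3 - <<'E'
from h import *
np.set_printoptions(precision=4,suppress=True)
g=[.4684,-.2765]; qg=quat(np.pi/2+.04)
bot.move_pose([*g,.19],qg)
if bot.move_linear([*g,.081],speed=.1,until_force=8): print("contact",bot.read_position())
bot.set_gripper(0.0,grasp_force=70)
p=bot.read_position(); print(p,bot.read_gripper_width(),bot.read_finger_force(),bot.read_ft_force(),bot.read_clock())
bot.move_linear([p[0],p[1],.145],speed=.08); bot.move_linear([p[0],p[1],.19],speed=.15)
print(bot.read_gripper_width(),bot.read_ft_force())
m=[.5169,.0444]
bot.move_pose([*m,.165],quat(np.pi/2-.423)); bot.wait(.3)
print(bot.read_position(),bot.read_ft_force(),bot.read_clock(),bot.read_joint_positions())
im,T=snap("w5"); s=bot.camera("scene")
cv2.imwrite("pics/c5.png",np.hstack([cv2.resize(im,(500,375)),cv2.resize(s[150:290,270:380],(295,375))])[:,:,::-1])
E
```

```text
[ 0.4686 -0.2769  0.0813] 0.3178794383333715 69.30046677589417 [-0.7969  0.2817  2.2321] 22.825
0.3198477458425423 [-0.2088  0.7528 -3.4946]
[0.5171 0.0436 0.165 ] [-0.82   -0.4102 -2.8482] 25.7583 [-0.0581  0.3252 -0.3751  0.8703 -0.0001  0.3662]
```

View pics/c5.png

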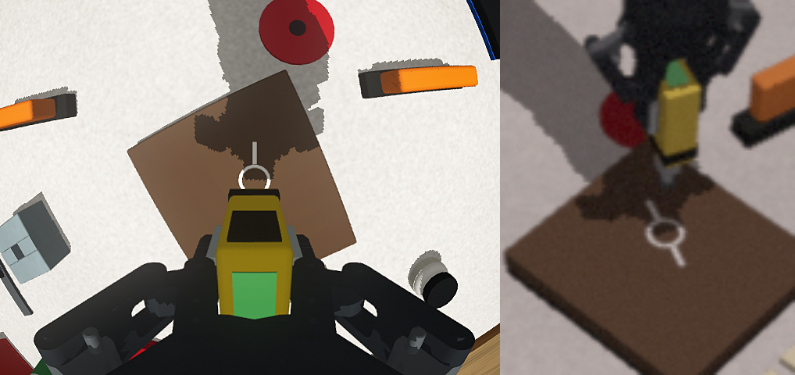

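```bash
python3 - <<'E'
from h import *
np.set_printoptions(precision=4,suppress=True)
m=[.5169,.0444]
bot.move_linear([*m,.105],speed=.06); bot.wait(.6)
fs=lambda:np.mean([bot.read_ft_force() for _ in range(5)],0)
f0=fs(); print(bot.read_position(),f0,bot.read_ft_force(),bot.read_clock())
im,T=snap("w6"); s=bot.camera("scene"); t=bot.camera("top")
w=im[120:300,220:440]
# line ahead of the body: angle/offset in tool frame, on the slab plane
cv2.imwrite("pics/c6.png",np.hstack([cv2.resize(w,(440,360)),cv2.resize(s[180:270,300:380],(340,360),interpolation=cv2.INTER_CUBIC)])[:,:,::-1])
for z in(.100,.097):
    bot.move_linear([*m,z],speed=.02); bot.wait(.4); print(z,bot.read_position(),fs()-f0)
print(bot.read_clock())
E
```

```text
[0.5169 0.0444 0.105 ] [-0.6047  1.1697 -2.7158] [-0.6047  1.1697 -2.7158] 27.6083
0.1 [0.5168 0.0444 0.1   ] [ 0.2327 -1.3558  0.3635]
0.097 [0.5171 0.0444 0.0971] [ 1.252  -1.0367  0.9058]
29.2583
```

View pics/c6.png

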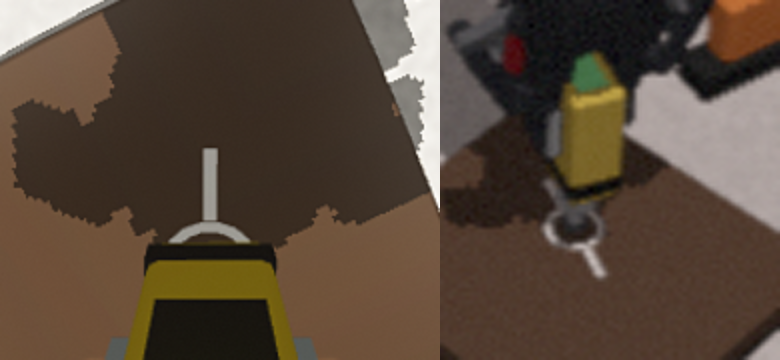

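The foot's dark disc sits inside the ring, at about (577,230) against the ring centre at (574,228). The line runs straight out from the middle of the body at x≈210. Now I'll press it to half way.

```bash
python3 - <<'E'
from h import *
np.set_printoptions(precision=4,suppress=True)
m=[.5169,.0444]
def fs():
    F=[]
    for _ in range(25): bot.wait(.04); F.append(bot.read_ft_force())
    F=np.array(F); return F.mean(0),F.std(0)[2]
for z in(.105,.0943):
    bot.move_linear([*m,z],speed=.02); bot.wait(.4); print(z,bot.read_position(),fs(),bot.read_gripper_width())
print(bot.read_clock())
im,T=snap("w7"); s=bot.camera("scene"); t=bot.camera("top")
cv2.imwrite("pics/c7.png",np.hstack([cv2.resize(im[120:300,220:440],(440,360)),cv2.resize(s[180:270,300:380],(340,360),interpolation=cv2.INTER_CUBIC)])[:,:,::-1])
E
```

```text
0.105 [0.5169 0.0444 0.1049] (array([-0.134 ,  0.1209, -3.2812]), np.float64(0.5372361205158843)) 0.3208907958833674
0.0943 [0.5172 0.0444 0.0945] (array([1.5244, 0.0121, 0.0389]), np.float64(0.5522792559425068)) 0.3239477271270587
33.375
```

View pics/c7.png

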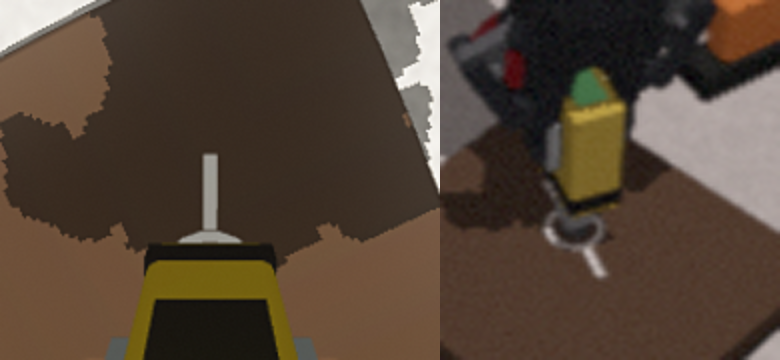

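The push reads about 3.3 N, and the geometry puts the spring foot about 7 mm in. The foot is in the ring and the body is on the line, so I'm handing the job in.

```bash
python3 -c "
from cell import bot
print(bot.close_job())"
```

```text
the job is handed in; nothing more can be done
None
```

The job is handed in, with no verdict returned: the chips are off the slab, the scraper stands back where it was, and the gauge is held in the ring along the line, pressed about half way (about 7 mm, 3.3 N).

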